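# Seat an LED driver in a test jig and snap the hold-down lever over it

## Task

Get the LED driver ready for testing: push it along the jig's plate with your fingertips, away from the robot, until it is fully home against both fence pads, and only then push the sprung hold-down lever over from behind, past its centre, so that it snaps down onto the driver by itself. Do not pick the driver up, do not lead or press the lever down once it has gone over, and leave the spot lamp, the lampholder and the terminal strip beside the jig where they are.

Things in the scene. Friction and masses are not known exactly. Their poses are not given: they have to be found in the camera images.
- test_jig: Fixed bare aluminium plate 160 (x) x 170 (y) x 10 mm on the desk, x from -85 to +75, y from -85 to +85 mm. Origin at desk level, below the driver's centre when home. Its +x points away from the robot within 0.4 rad, z up. Low end guides (8 mm above the plate, x -75 to +20 mm, inner faces at y = -63 and +63 mm) leave the driver 2 to 6 mm of play at each end.
- fence (a point): Point midway between the two grey fence pads, on the line of their front faces, at jig x = +20, y = 0, z = 17 mm. The pads (26 mm wide, 14 mm high above the plate) are centred at y = -42 and +42 mm. Axes as the jig's. The driver is pushed along jig +x until its far long side meets both pads.
- driver: Loose white LED driver, a block 40 (x) x 118 (y) x 26 mm high, about 0.11 kg, with thin leads at both ends (202 mm overall; they offer no resistance). Origin at the centre of its underside, long side along y. It lies flat on the plate, parallel to the fence, its top 36 mm above the desk, at first 28 to 50 mm short of home, and slides with less than 2 N.
- hold_down (a joint): Lever angle, rad. 0 = open: leaning away from the robot, 30 degrees beyond upright. Grows as it swings up and over towards the robot: 0.52 upright; 2.09 level along jig -x, foot pressing on a driver that is home; 2.2 end stop, no driver beneath. Its spring drives it back to 0 below about 0.95 and snaps it down above. Pushing it over takes 5 to 8 N at 55 mm from the hinge.
- lever_hinge (a point): Centre of the hinge pin, at jig x = +45, y = 0, 52 mm above the desk, in a steel bracket behind the fence (46 mm wide at its foot, 34 mm at the pin, top 63 mm above the desk). The hinge axis is the jig's y axis; the lever swings in the jig's x-z plane. Small spring struts beside it (y = -20 and +20 mm) reach from the bracket to the lever, at most 80 mm above the desk.
- lever_end (a point): Middle of the free end of the lever, 86 mm from the hinge (open: at jig x = +88 mm, 126 mm above the desk); moves with it. The lever is a flat steel arm 16 mm wide (y), 6 mm thick, with a black grip 32 x 20 x 12 mm at its end. A rubber foot, 16 mm across, sits 45 mm from the hinge on the side facing the robot when open; with the driver not home it comes down in the driver's way.
- spot_lamp: Bystander: loose white spot lamp standing on its lens, pins up, 54 x 51 x 62 mm high, to the left of the jig. Origin at the centre of its underside.
- lampholder: Bystander: loose black round lampholder, 41 mm across and 40 mm high, to the right of the jig. Origin at the centre of its underside.
- terminal_strip: Bystander: loose white terminal strip, 20 x 84 x 16 mm high, to the left of the jig's near half. Origin at the centre of its underside, long side along y.
Mind the look-alikes: they are no part of the job. What is shaped like the driver but turquoise is not meant.

How it is judged:
By the outcome, as a careful person would: the job done as asked, in the order asked, and still so for the second after the job is handed in, with the robot touching nothing.
It also fails if it takes over 38 s, if anything falls off the work surface, if the arm or the gripper's body presses on something with over 40 N, if the wrist force passes 120 N, or if a joint passes its speed limit or range.

## Robot

A 7-joint arm with a two-finger parallel gripper is mounted at the origin on a cart in front of the work surface, level with it; the furniture and walls round the work are solid. World frame = base frame: x ahead of the robot, y to its left, z up, the work surface at z = 0. Lengths are in m, angles in rad, forces in N, time in s.
With the tool pointing down it reaches from about 0.425 to 0.925 m from the base axis. Payload 6.8 kg.
Tool frame: the origin (TCP) lies at the very end of the fingers, on their centre line; the grasp point (between the pads) lies 19 mm behind it; z points along the fingers, y is the line along which they close (so a half turn about z gives the same grasp; the last joint's range is limited). The gripper opens to 85 mm and grips with 20 to 120 N. Pads are 22 mm wide; open, the fingers measure 114 mm over their backs; the gripper's body (76 mm by 85 mm) begins 54 mm behind the grasp point. The pads swing forward as they close: fully open they stand 13 mm farther back than shut.
Start: joints at [-1.433, 0.477, 0.022, 1.555, -0.011, 1.109, -0.083], TCP at [0.164, 0.655, 0.231] pointing down, gripper open.
Joint ranges: [-2.96, 2.96], [-0.34, 2.1], [-1.41, 1.46], [0.24, 2.44], [-1.37, 4.51], [0.17, 1.92], [-2.96, 2.96]. Speed limits (rad/s): [2.39, 2.39, 3.14, 3.14, 3.14, 3.14, 3.14].

## Interface

Orientations are given as a rotation vector (axis times angle).
In Python, from bench import r gives the robot as it stands.
- The arm moves only by the tool play_rows, never from a script. Its argument "targets" is text: rows parted by semicolons, each of 5 numbers parted by spaces: the closure, from -1 (fully open) to 1 (shut), then the shift along the tool's x, y, z in m, then the turn about the tool's z in rad. In form: gripper dx dy dz spin; .... A call has 1 to 8 rows; each row is the pose to reach, as a shift and turn from the pose commanded when the call began, along the tool's axes at that moment; what a row does not reach only later rows make up. A row lasts 1/12 s, in which the tool goes at most 41.7 mm and 7.16 degrees, less where a joint would pass 70% of its speed; a pose out of reach is approached as far as the arm can. A call with a gripper value outside its range is refused whole. The fingers move at their own pace and stop on an object; "squeeze" is the grip in N (left out, the last holds). Time passes only in rows, so rows that repeat a pose let the fingers close. It gives the time, the measured TCP pose, the force, the opening and the grip force at its end, in the units of the state.
- r.get_obs(): the state, without advancing time (a new reading comes with each control period).
- r.grab_frame(name): name is "scene" or "top" or "wrist"; returns the picture (480x640x3 uint8, red, green, blue); there is no depth.
- r.camera_info(name): a dict with "fov_y" (degrees; the focal length in pixels is half the picture's height over the tangent of half this angle, whatever the lens; pixels are square), "cx", "cy" (the principal point, pixels), "position" and "rotation" of the camera in the world. Camera axes: x right, y down, z forward; pixel columns grow to the right and rows downward; lengths in m; the calibration is good to about 2 mm. The wrist camera is an equidistant fisheye: a pixel r from the principal point sees the ray r / f radians off the axis. A picture is of the moment at which its call begins: read the wrist's pose just before it. camera_info takes no time and is no camera call; for the wrist camera it gives the pose at the moment of the call.
- r.hand_in(): hands the job in; it is judged then, once.
The state is a dict: "clock": time; "joints": joint angles; "qvel": joint speeds; "tau": joint torques, N m; "tcp_pos": TCP position; "orientation": TCP orientation; "contact_force": force on the tool from outside, world axes, zero at the start; "moment": the same for the moment, N m; "grip_width": finger opening in m; "gripper_force": force on a finger pad.
Only numpy, scipy, OpenCV 4.12 (cv2) and the standard library are available. Lean on these libraries where they do the work, as an engineer would, in place of code of your own. Each camera call takes 0.05 s, during which the arm holds its last target. There are 200 camera calls.

## Working session

There is one attempt and no reset: what is moved stays moved. The work goes in short steps, Python scripts to look and compute and a tool call to move; the robot and the scene stay as the last step left them, time stands still between calls to the robot, and variables do not carry over. Pictures are saved under pics/ and viewed, at most 10 in all, crops included, and the job is handed in when it is done.

Besides the shell and the picture viewer there is one more tool, called after "Emit:" in YAML: its name, and indented under it one key for each argument. play_rows: Moves the arm, as the interface text tells. Its arguments: {"type":"object","properties":{"targets":{"type":"string"},"squeeze":{"type":"number"}},"required":["targets"]}

```bash
mkdir -p pics; ls; python3 - <<'E'
from bench import r
import cv2
for n in("scene","top"):
    cv2.imwrite(f"pics/{n}0.png",r.grab_frame(n)[:,:,::-1]); print(n,r.camera_info(n))
o=r.get_obs(); print(o["clock"],o["tcp_pos"],o["orientation"],o["grip_width"]); print(r.camera_info("wrist"))
E
```

```text
pics
scene {'fov_y': 47.33179956270593, 'cx': 324.5342563283764, 'cy': 237.598542499507, 'position': array([ 0.11867136, -0.68969799,  0.7484681 ]), 'rotation': array([-2.22389592,  0.74260928, -0.33766347])}
top {'fov_y': 47.54827148852844, 'cx': 309.1124783607515, 'cy': 241.12616970217667, 'position': array([ 0.47061351, -0.14332052,  1.10651057]), 'rotation': array([-2.15638398,  2.19767627, -0.1097396 ])}
0.1 [0.16408849 0.65421202 0.23042985] [-3.85020279e-01 -3.11782013e+00  2.55605190e-03] 0.08539869940565945
{'fov_y': 65.70646984690485, 'cx': 312.8241945748416, 'cy': 237.2638386858644, 'position': array([0.09633714, 0.67014147, 0.37310612]), 'rotation': array([2.29196947, 1.79085782, 0.24985367])}
```

View pics/top0.png

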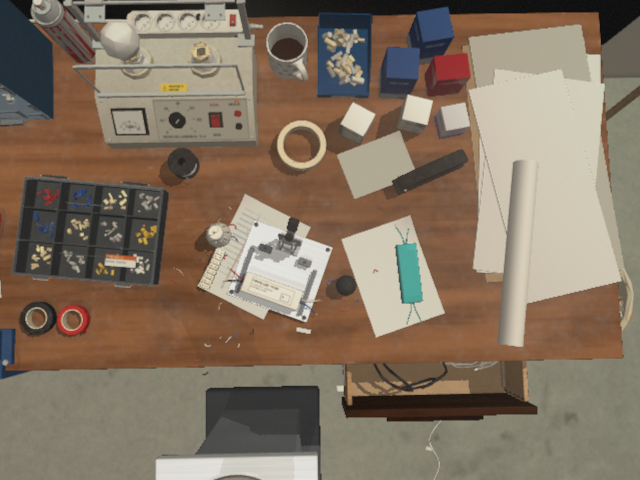

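View pics/scene0.png

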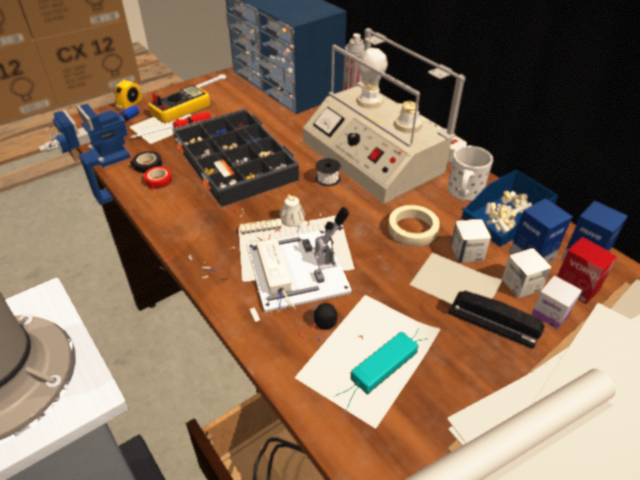

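```bash
python3 - <<'E'
import cv2
a=cv2.imread("pics/top0.png")[185:335,190:370]
cv2.imwrite("pics/c1.png",cv2.resize(a,None,fx=4,fy=4,interpolation=cv2.INTER_CUBIC))
E
```

```text
(no output)
```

View pics/c1.png

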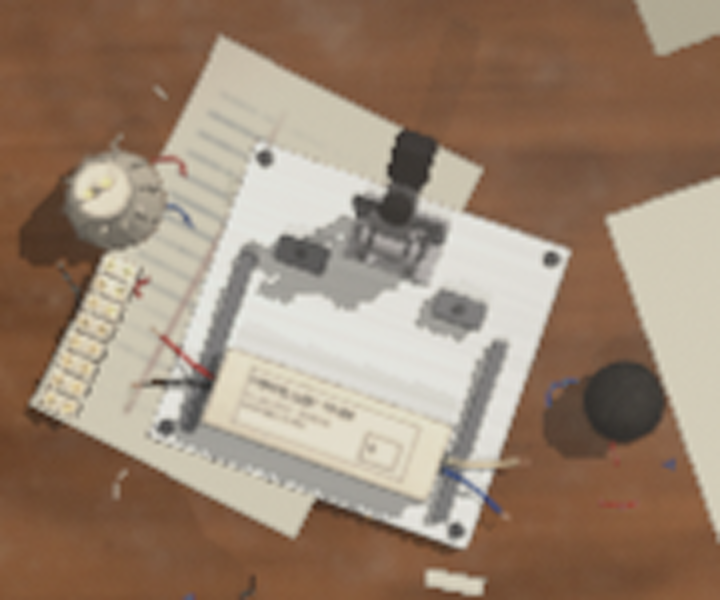

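```bash
cat > h.py <<'E'
import numpy as np
from scipy.spatial.transform import Rotation as R
from scipy.optimize import least_squares
from bench import r
def w(ci,uv,z):
    f=240/np.tan(np.radians(ci["fov_y"]/2)); uv=np.atleast_2d(np.array(uv,float))
    d=np.c_[(uv-[ci["cx"],ci["cy"]])/f,np.ones(len(uv))]@R.from_rotvec(ci["rotation"]).as_matrix().T
    p=ci["position"]; return p+d*((z-p[2])/d[:,2])[:,None]
def fit(loc,P):
    loc=np.array(loc)
    g=lambda q: np.c_[q[0]+np.cos(q[2])*loc[:,0]-np.sin(q[2])*loc[:,1],q[1]+np.sin(q[2])*loc[:,0]+np.cos(q[2])*loc[:,1]]
    s=least_squares(lambda q:(g(q)-P[:,:2]).ravel(),[.45,0,0]); return s.x,np.linalg.norm(g(s.x)-P[:,:2],axis=1)
E
python3 - <<'E'
from h import *
np.set_printoptions(precision=4,suppress=True)
ci=r.camera_info("top"); c=lambda l:np.array(l)/4+[190,185]-.375
P=w(ci,c([(258,143),(570,250),(465,549),(150,435)]),.010)
j,e=fit([(.075,.085),(.075,-.085),(-.085,-.085),(-.085,.085)],P);print("jig",j,e)
D=w(ci,c([(232,350),(455,425),(425,503),(205,425)]),.036)
d,e=fit([(.02,.059),(.02,-.059),(-.02,-.059),(-.02,.059)],D);print("drv",d,e)
def J(p):
    p=np.atleast_2d(p)[:,:2]-j[:2];C,S=np.cos(j[2]),np.sin(j[2]);return p@np.array([[C,-S],[S,C]])
print("drv in jig",J(d),d[2]-j[2])
print("pads",J(w(ci,c([(302,255),(458,312)]),.024)),"lamp",J(w(ci,c([(115,200)]),.03)),"holder",J(w(ci,c([(623,400)]),.03)),"leverend",J(w(ci,c([(412,150)]),.126)))
o=r.get_obs();print(R.from_rotvec(o["orientation"]).as_matrix(),o["joints"])
E
```

```text
jig [ 0.5198 -0.0942 -0.3589] [0.0025 0.0014 0.0016 0.002 ]
drv [ 0.474  -0.0776 -0.3522] [0.0019 0.001  0.0024 0.0016]
drv in jig [[-0.0486 -0.0005]] 0.006687465745106369
pads [[ 0.0262  0.0416]
 [ 0.0254 -0.0411]] lamp [[0.0207 0.1378]] holder [[ 0.0113 -0.1324]] leverend [[0.0826 0.001 ]]
[[-0.97    0.2433 -0.0003]
 [ 0.2433  0.97   -0.0016]
 [-0.0001 -0.0016 -1.    ]] [-1.4332  0.4777  0.0223  1.5563 -0.0115  1.1093 -0.0831]
```

```bash
cat >> h.py <<'E'
JIG=np.array([.5198,-.0942,-.3589])
def go(*ts):
    """jig-frame targets x,y,z -> shift in present tool axes and spin"""
    o=r.get_obs(); M=R.from_rotvec(o["orientation"]).as_matrix(); C,S=np.cos(JIG[2]),np.sin(JIG[2])
    q=np.array([[C,S],[-S,C]])@(o["tcp_pos"][:2]-JIG[:2]); k=M.T@[-S,C,0]
    a=np.arctan2(k[1],k[0]); spin=(a-np.pi/2+np.pi/2)%np.pi-np.pi/2
    print("t",o["clock"],"jig tcp",q.round(4),o["tcp_pos"][2].round(4),"F",o["contact_force"].round(1),"w",round(o["grip_width"],4),"spin",spin.round(3))
    for t in ts: print(t,(M.T@(np.array([JIG[0]+C*t[0]-S*t[1],JIG[1]+S*t[0]+C*t[1],t[2]])-o["tcp_pos"])).round(4))
E
```

Emit:
play_rows:
  targets: "-0.2 -0.364 -0.275 0 0.11;-0.2 -0.364 -0.275 0 0.11;-0.2 -0.364 -0.275 0 0.11;-0.2 -0.364 -0.275 0 0.11;-0.2 -0.364 -0.275 0 0.11;-0.2 -0.364 -0.275 0 0.11;-0.2 -0.364 -0.275 0 0.11;-0.2 -0.364 -0.275 0 0.11"

```text
clock: 0.77
tcp_pos: [0.3741, 0.3931, 0.2311]
orientation: [-0.556, -3.092, 0.0]
contact_force: [-0.1, 0.3, -0.0]
grip_width: 0.0512
gripper_force: 0.0
```

```bash
python3 -c "
from h import *
go((-.100,0,.2),(-.1,0,.12))"
```

```text
t 0.7667 jig tcp [-0.3076  0.4051] 0.2311 F [-0.1  0.3 -0. ] w 0.0512 spin 0.003
(-0.1, 0, 0.2) [-0.2063 -0.4057  0.0312]
(-0.1, 0, 0.12) [-0.2064 -0.4057  0.1112]
```

Emit:
play_rows:
  targets: "-0.2 -0.215 -0.405 0.03 0;-0.2 -0.215 -0.405 0.03 0;-0.2 -0.215 -0.405 0.03 0;-0.2 -0.215 -0.405 0.03 0;-0.2 -0.215 -0.405 0.03 0;-0.2 -0.215 -0.405 0.03 0;-0.2 -0.215 -0.405 0.03 0;-0.2 -0.215 -0.405 0.03 0"

```text
clock: 1.43
tcp_pos: [0.4167, 0.0634, 0.2094]
orientation: [-0.556, -3.092, -0.001]
contact_force: [1.0, -0.3, 0.3]
grip_width: 0.0512
gripper_force: 0.0
```

```bash
python3 -c "
from h import *
go((-.090,0,.12))"
```

```text
t 1.4333 jig tcp [-0.1519  0.1113] 0.2094 F [ 1.  -0.3  0.3] w 0.0512 spin 0.003
(-0.09, 0, 0.12) [-0.0615 -0.1116  0.0894]
```

Emit:
play_rows:
  targets: "-0.2 -0.06 -0.112 0.09 0;-0.2 -0.06 -0.112 0.09 0;-0.2 -0.06 -0.112 0.09 0;-0.2 -0.06 -0.112 0.09 0;-0.2 -0.06 -0.112 0.09 0;-0.2 -0.06 -0.112 0.09 0"

```text
clock: 1.93
tcp_pos: [0.4333, -0.0619, 0.1186]
orientation: [-0.561, -3.088, 0.002]
contact_force: [-1.1, 0.7, -0.8]
grip_width: 0.0515
gripper_force: 0.0
```

```bash
python3 - <<'E'
from h import *
import cv2
go((-.090,0,.018))
cv2.imwrite("pics/w1.png",r.grab_frame("wrist")[:,:,::-1]);print(r.camera_info("wrist"))
E
```

```text
t 1.9333 jig tcp [-0.0923 -0.0001] 0.1186 F [-1.1  0.7 -0.8] w 0.0515 spin -0.001
(-0.09, 0, 0.018) [-0.0026  0.0003  0.1006]
{'fov_y': 65.70646984690485, 'cx': 312.8241945748416, 'cy': 237.2638386858644, 'position': array([ 0.36872859, -0.03732209,  0.26206614]), 'rotation': array([2.38302083, 1.65698114, 0.23100933])}
```

View pics/w1.png

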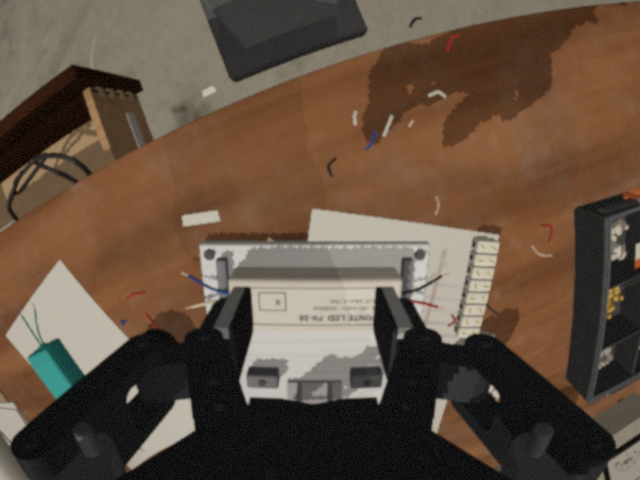

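```bash
cat >> h.py <<'E'
def fish(ci,uv,z):
    f=240/np.tan(np.radians(ci["fov_y"]/2)); d=np.array(uv,float)-[ci["cx"],ci["cy"]]; n=np.hypot(*d); t=n/f
    v=R.from_rotvec(ci["rotation"]).apply([*(d/n*np.sin(t)),np.cos(t)]); p=ci["position"]; q=(p+v*(z-p[2])/v[2])[:2]-JIG[:2]
    C,S=np.cos(JIG[2]),np.sin(JIG[2]); return np.array([C*q[0]+S*q[1],-S*q[0]+C*q[1]]).round(4)
E
python3 - <<'E'
from h import *
ci=r.camera_info("wrist")
for uv,z in [((315,280),.036),((315,267),.010),((202,242),.01),((429,242),.01),((263,368),.024),((366,368),.024)]: print(uv,z,fish(ci,uv,z))
E
```

```text
(315, 280) 0.036 [-0.0674  0.0016]
(315, 267) 0.01 [-0.0668  0.0017]
(202, 242) 0.01 [-0.0853 -0.0809]
(429, 242) 0.01 [-0.0858  0.0851]
(263, 368) 0.024 [ 0.0135 -0.0386]
(366, 368) 0.024 [0.0132 0.042 ]
```

Emit:
play_rows:
  targets: "-0.2 0 0.002 0.04 0;-0.2 0 0.002 0.08 0;-0.2 0 0.002 0.1 0;-0.2 0 0.002 0.1 0;-0.2 0 0.002 0.1 0"

```text
clock: 2.4
tcp_pos: [0.4351, -0.0574, 0.0197]
orientation: [-0.553, -3.091, -0.001]
contact_force: [0.2, -1.7, 0.2]
grip_width: 0.0511
gripper_force: 0.0
```

```bash
python3 - <<'E'
from h import *
go((-.031,0,.018))
E
```

```text
t 2.4 jig tcp [-0.0923  0.0047] 0.0197 F [ 0.2 -1.7  0.2] w 0.0511 spin 0.005
(-0.031, 0, 0.018) [-0.0613 -0.005   0.0017]
```

Emit:
play_rows:
  targets: "-0.2 -0.007 -0.004 0 0;-0.2 -0.013 -0.004 0 0;-0.2 -0.019 -0.004 0 0;-0.2 -0.025 -0.004 0 0;-0.2 -0.031 -0.004 0 0;-0.2 -0.037 -0.004 0 0;-0.2 -0.042 -0.004 0 0;-0.2 -0.047 -0.004 0 0"

```text
clock: 3.07
tcp_pos: [0.4783, -0.0789, 0.0195]
orientation: [-0.556, -3.092, -0.0]
contact_force: [-0.4, 0.6, 0.8]
grip_width: 0.0512
gripper_force: 0.4
```

```bash
python3 - <<'E'
from h import *
go((-.031,0,.018))
E
```

```text
t 3.0667 jig tcp [-0.0443 -0.0003] 0.0195 F [-0.4  0.6  0.8] w 0.0512 spin 0.003
(-0.031, 0, 0.018) [-0.0133  0.0002  0.0015]
```

Now creep in until force rises.

Emit:
play_rows:
  targets: "-0.2 -0.003 0 0 0;-0.2 -0.005 0 0 0;-0.2 -0.007 0 0 0;-0.2 -0.009 0 0 0;-0.2 -0.010 0 0 0;-0.2 -0.011 0 0 0;-0.2 -0.011 0 0 0"

```text
clock: 3.65
tcp_pos: [0.4883, -0.0826, 0.0195]
orientation: [0.556, 3.092, -0.0]
contact_force: [-0.8, -0.3, 0.4]
grip_width: 0.0507
gripper_force: 0.0
```

```bash
python3 - <<'E'
from h import *
import cv2
go((-.031,0,.018))
cv2.imwrite("pics/w2.png",r.grab_frame("wrist")[:,:,::-1])
E
```

```text
t 3.65 jig tcp [-0.0336 -0.0002] 0.0195 F [-0.8 -0.3  0.4] w 0.0507 spin 0.003
(-0.031, 0, 0.018) [-0.0026  0.0002  0.0015]
```

View pics/w2.png

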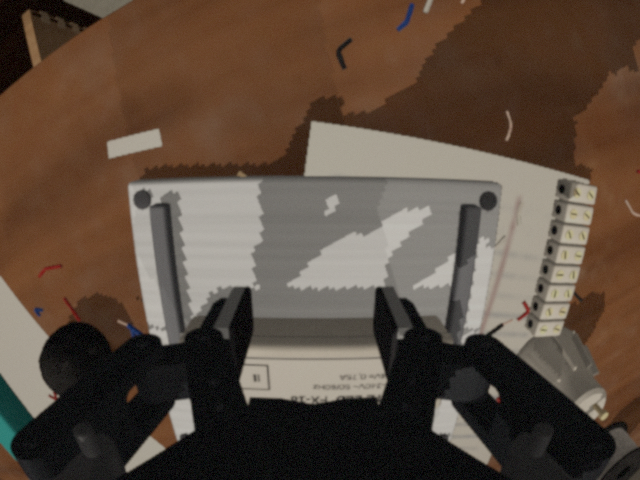

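Emit:
play_rows:
  targets: "-0.2 -0.001 0 0 0;-0.2 -0.002 0 0 0;-0.2 -0.003 0 0 0;-0.2 -0.004 0 0 0;-0.2 -0.004 0 0 0"

```text
clock: 4.12
tcp_pos: [0.49, -0.0833, 0.0192]
orientation: [-0.556, -3.088, -0.001]
contact_force: [-6.3, 2.1, 3.7]
grip_width: 0.051
gripper_force: 2.7
```

```bash
python3 - <<'E'
from h import *
go()
E
```

```text
t 4.1167 jig tcp [-0.0317 -0.0003] 0.0192 F [-6.3  2.1  3.7] w 0.051 spin 0.003
```

Emit:
play_rows:
  targets: "-0.2 -0.001 0 0 0;-0.2 -0.002 0 0 0;-0.2 -0.003 0 0 0;-0.2 -0.003 0 0 0;-0.2 -0.003 0 0 0"

```text
clock: 4.53
tcp_pos: [0.4899, -0.0837, 0.0186]
orientation: [-0.555, -3.083, -0.002]
contact_force: [-9.5, 5.2, 8.0]
grip_width: 0.0511
gripper_force: 5.8
```

```bash
python3 - <<'E'
from h import *
go();print(r.get_obs()["moment"])
E
```

```text
t 4.5333 jig tcp [-0.0317 -0.0006] 0.0186 F [-9.5  5.2  8. ] w 0.0511 spin 0.003
[ 0.7289621   2.22204821 -0.31045501]
```

Emit:
play_rows:
  targets: "-0.2 0.004 0 0 0;-0.2 0.010 0 0 0;-0.2 0.025 0 0 0;-0.2 0.025 0 -0.03 0;-0.2 0.025 0 -0.07 0;-0.2 0.025 0 -0.11 0;0.3 0.025 0 -0.15 0;1 0.025 0 -0.19 0"

```text
clock: 5.2
tcp_pos: [0.4711, -0.0766, 0.2116]
orientation: [0.557, 3.091, -0.0]
contact_force: [1.6, 0.3, 0.3]
grip_width: 0.0281
gripper_force: 0.0
```

```bash
python3 - <<'E'
from h import *
import cv2
go((.13,0,.21),(.13,0,.105))
a=r.grab_frame("top")[185:335,190:370,::-1]
cv2.imwrite("pics/c2.png",cv2.resize(a,None,fx=4,fy=4,interpolation=cv2.INTER_CUBIC))
E
```

```text
t 5.2 jig tcp [-0.0518 -0.0006] 0.2116 F [1.6 0.3 0.3] w 0.0281 spin 0.003
(0.13, 0, 0.21) [-0.1818  0.0002  0.0018]
(0.13, 0, 0.105) [-0.1816  0.0002  0.1068]
```

View pics/c2.png

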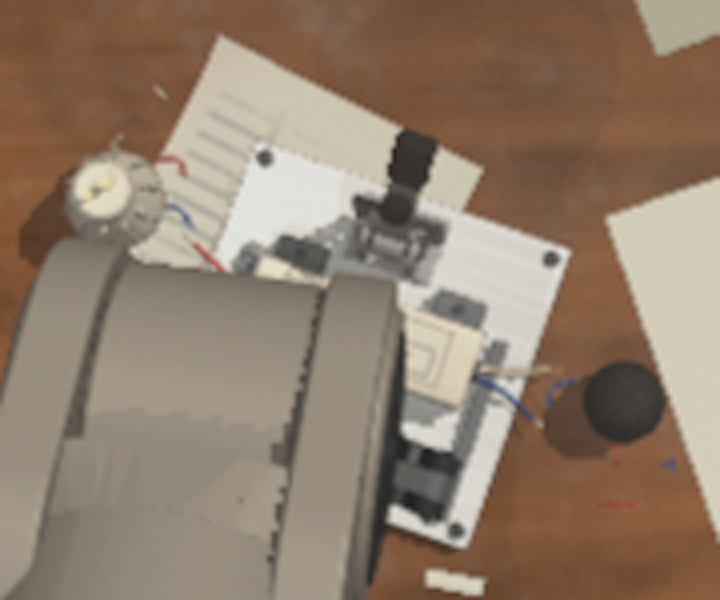

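Emit:
play_rows:
  targets: "1 -0.187 0 0 0;1 -0.187 0 0 0;1 -0.187 0 0 0;1 -0.187 0 0 0;1 -0.187 0 0 0;1 -0.187 0 0 0;1 -0.187 0 0 0"

```text
clock: 5.83
tcp_pos: [0.6471, -0.1421, 0.2088]
orientation: [0.557, 3.092, -0.002]
contact_force: [-1.0, -0.3, -0.3]
grip_width: -0.0
gripper_force: 0.0
```

Emit:
play_rows:
  targets: "1 0 0 0.04 0;1 0 0 0.08 0;1 0 0 0.107 0;1 0 0 0.107 0;1 0 0 0.107 0"

```text
clock: 6.25
tcp_pos: [0.645, -0.1409, 0.102]
orientation: [-0.555, -3.089, 0.0]
contact_force: [0.8, -0.3, 1.6]
grip_width: -0.0001
gripper_force: 0.0
```

```bash
python3 - <<'E'
from h import *
import cv2
go((.11,0,.105),(.04,0,.105))
a=r.grab_frame("scene")[140:340,210:450,::-1]
cv2.imwrite("pics/s2.png",cv2.resize(a,None,fx=3,fy=3,interpolation=cv2.INTER_CUBIC))
E
```

```text
t 6.25 jig tcp [0.1336 0.0003] 0.102 F [ 0.8 -0.3  1.6] w -0.0001 spin 0.003
(0.11, 0, 0.105) [ 0.0236 -0.0002 -0.0029]
(0.04, 0, 0.105) [ 0.0936  0.     -0.0027]
```

View pics/s2.png

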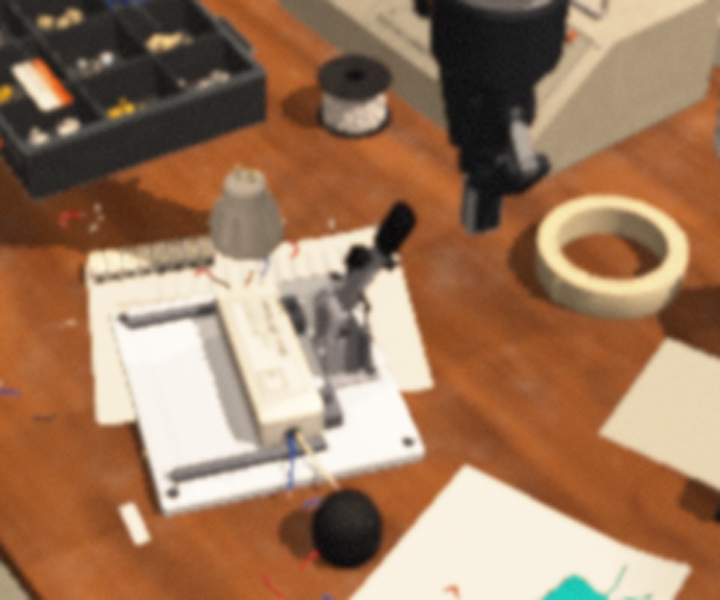

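Emit:
play_rows:
  targets: "1 0.012 0 -0.003 0;1 0.022 0 -0.003 0;1 0.032 0 -0.003 0;1 0.041 0 -0.003 0;1 0.049 0 -0.003 0;1 0.057 0 -0.003 0;1 0.065 0 -0.003 0;1 0.073 0 -0.003 0"

```text
clock: 6.97
tcp_pos: [0.5796, -0.1163, 0.108]
orientation: [0.555, 3.087, 0.001]
contact_force: [2.0, -0.2, 2.6]
grip_width: -0.0001
gripper_force: 1.2
```

```bash
python3 - <<'E'
from h import *
go((.04,0,.105))
E
```

```text
t 6.9667 jig tcp [0.0637 0.0003] 0.108 F [ 2.  -0.2  2.6] w -0.0001 spin 0.003
(0.04, 0, 0.105) [ 0.0237 -0.0002  0.0029]
```

Emit:
play_rows:
  targets: "1 0.005 0 0.002 0;1 0.010 0 0.002 0;1 0.014 0 0.002 0;1 0.018 0 0.002 0;1 0.022 0 0.002 0;1 0.022 0 0.002 0"

```text
clock: 7.47
tcp_pos: [0.5556, -0.1079, 0.1028]
orientation: [-0.555, -3.089, -0.0]
contact_force: [-0.1, 0.3, -0.1]
grip_width: 0.0002
gripper_force: 0.0
```

```bash
python3 - <<'E'
from h import *
import cv2
go((.03,0,.105))
a=r.grab_frame("scene")[140:340,210:450,::-1]
cv2.imwrite("pics/s3.png",cv2.resize(a,None,fx=3,fy=3,interpolation=cv2.INTER_CUBIC))
E
```

```text
t 7.4667 jig tcp [ 0.0383 -0.0002] 0.1028 F [-0.1  0.3 -0.1] w 0.0002 spin 0.003
(0.03, 0, 0.105) [ 0.0083  0.0003 -0.0022]
```

View pics/s3.png

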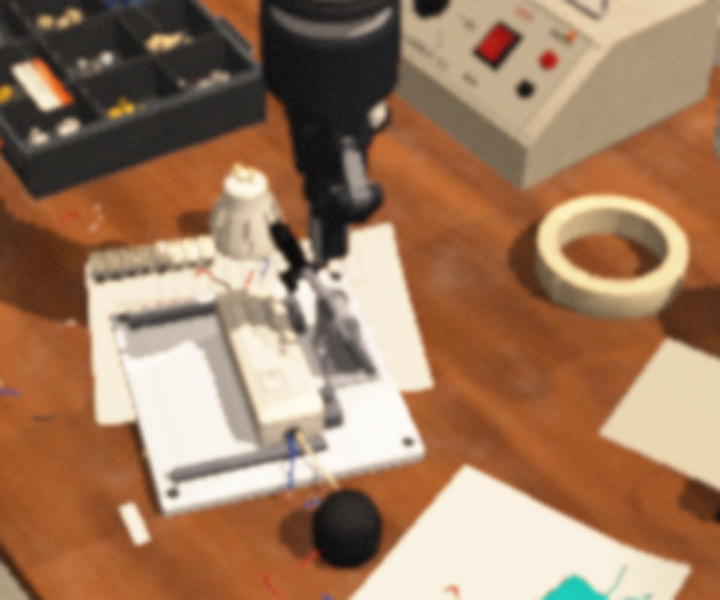

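Emit:
play_rows:
  targets: "1 0.003 0 0 0;1 0.005 0 0 0;1 0.005 0 0 0;1 0.005 0 0 0"

```text
clock: 7.85
tcp_pos: [0.5526, -0.1066, 0.1035]
orientation: [-0.556, -3.092, -0.0]
contact_force: [-0.4, 0.3, -0.2]
grip_width: 0.0002
gripper_force: 0.0
```

```bash
python3 - <<'E'
from h import *
import cv2
go((.13,0,.105))
a=r.grab_frame("scene")[140:340,210:450,::-1]
cv2.imwrite("pics/s4.png",cv2.resize(a,None,fx=3,fy=3,interpolation=cv2.INTER_CUBIC))
E
```

```text
t 7.85 jig tcp [ 0.0351 -0.0001] 0.1035 F [-0.4  0.3 -0.2] w 0.0002 spin 0.003
(0.13, 0, 0.105) [-0.0949 -0.0002 -0.0016]
```

View pics/s4.png

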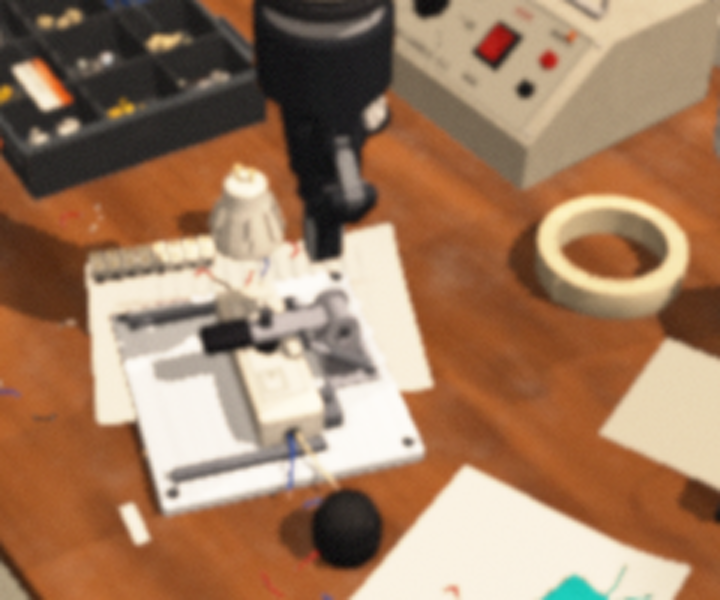

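The lever has snapped down onto the driver (grip at about (225,335) in the crop, arm level). I'll now rise clear and check once from above.

Emit:
play_rows:
  targets: "1 -0.01 0 -0.04 0;1 -0.03 0 -0.08 0;1 -0.06 0 -0.11 0;1 -0.09 0 -0.11 0;1 -0.12 0 -0.11 0;1 -0.12 0 -0.11 0;1 -0.12 0 -0.11 0"

```text
clock: 8.48
tcp_pos: [0.6659, -0.149, 0.2129]
orientation: [-0.556, -3.091, 0.001]
contact_force: [-0.4, -0.1, -0.9]
grip_width: 0.0001
gripper_force: 0.0
```

```bash
python3 - <<'E'
from h import *
import cv2
go()
a=r.grab_frame("scene")[140:340,210:450,::-1]
cv2.imwrite("pics/s5.png",cv2.resize(a,None,fx=3,fy=3,interpolation=cv2.INTER_CUBIC))
E
```

```text
t 8.4833 jig tcp [ 0.156 -0.   ] 0.2129 F [-0.4 -0.1 -0.9] w 0.0001 spin 0.003
```

View pics/s5.png

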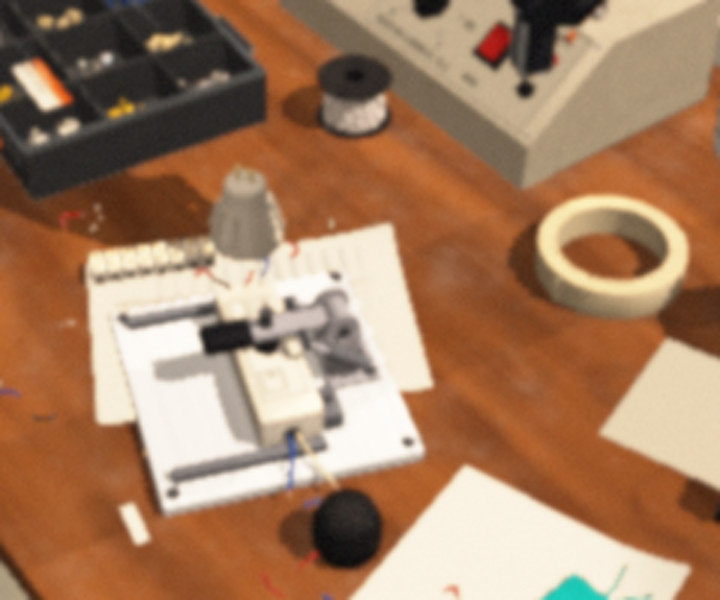

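The driver is still against both pads, with the lever level on it. The lamp, lampholder and terminal strip haven't moved, and the robot is clear.

```bash
python3 -c "
from bench import r
print(r.hand_in())"
```

```text
the job is handed in; nothing more can be done
None
```

The job is handed in at about 8.5 s: the driver is home against both fence pads, the lever went past centre and snapped down onto it by itself, and the spot lamp, lampholder and terminal strip were not touched.

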